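# Clip down the spares tier and push it home

### The arm

A 6-joint arm with a two-finger parallel gripper is mounted at the origin on the work surface. World frame = base frame: x ahead of the robot, y to its left, z up, the work surface at z = 0. Lengths are in m, angles in rad, forces in N, time in s.
With the tool pointing down it reaches from about 0.3 to 0.775 m from the base axis. Payload 14.6 kg.
Tool frame: the origin (TCP) lies at the very end of the fingers, on their centre line; the grasp point (between the pads) lies 19 mm behind it; z points along the fingers, x is the direction in which the jaws open and shut, and the axes are right-handed (so a half turn about z gives the same grasp; the last joint's range is limited). The gripper opens to 94 mm and grips with 3 to 60 N. Pads are 16 mm wide; open, the fingers measure 119 mm over their backs; the gripper's body (75 mm by 177 mm) begins 78 mm behind the grasp point.
Start: joints at [-1.282, 0.3, 1.521, -0, 1.321, -0.067], TCP at [0.192, -0.516, 0.169] pointing down, gripper open.
Joint ranges: [-3.03, 3.03], [-0.79, 2.21], [0.23, 2.52], [-1.04, 4.18], [0, 3.07], [-2.55, 2.55]. Speed limits (rad/s): [2.22, 2.22, 2.57, 3.14, 3.14, 3.14].

### API

Orientations are given as [roll, pitch, yaw] about the fixed x, y, z axes, in that order (R = Rz(yaw) Ry(pitch) Rx(roll)).
In Python, from station import ctrl gives the robot as it stands.
- The arm moves only by the shell command python3 -m inch 'ROWS' [FORCE]. ROWS is JSON, one flat list of numbers, 7 for each row, row after row: the shift along the tool's x, y, z in cm, then the turn, a rotation vector about the tool's x, y, z in rad, then the opening, from 0 (shut) to 1 (fully open). In form: [tx, ty, tz, wx, wy, wz, claw, tx, ty, tz, wx, wy, wz, claw, ...]. A call has 1 to 20 rows; each row shifts and turns the commanded pose from where the row before left it, along the tool's axes as they then stand; what a row does not reach is not made up. A row lasts 1/8 s, in which the tool goes at most 62.5 mm and 10.7 degrees, less where a joint would pass 70% of its speed; a pose out of reach is approached as far as the arm can. A call is refused whole if a number of a shift passes 6.25 or a number of a turn 0.188, either way. A call with a gripper value outside its range is refused whole. The fingers move at their own pace and stop on an object; FORCE is the grip in N (left out, the last holds). Time passes only in rows, so rows that do not move let the fingers close. It gives the time, the measured TCP pose, the force and the opening at its end, in the units of the state.
- ctrl.get_obs(): the state, without advancing time (a new reading comes with each control period).
- ctrl.camera(name): name is "side" or "top" or "wrist"; returns (picture, depth): 384x512x3 uint8, red, green, blue; 384x512 float32, m along the optical axis (not along the pixel's ray), 0 where there is no reading.
- ctrl.camera_params(name): a dict with "vertical_fov" (degrees; the focal length in pixels is half the picture's height over the tangent of half this angle, whatever the lens; pixels are square), "cx", "cy" (the principal point, pixels), "camera_from_world" (4x4, takes a point from world to camera coordinates); the wrist camera has in their place "mount" (4x4, takes a point from camera to tool coordinates, whose origin is the TCP and whose axes are the tool frame's). Camera axes: x right, y down, z forward; pixel columns grow to the right and rows downward; lengths in m; the calibration is good to about 2 mm. A picture is of the moment at which its call begins: read the wrist's pose just before it. camera_params takes no time and is no camera call.
- ctrl.hand_in(): hands the job in, once; it reports no verdict.
Trained networks look in the newest picture that a camera, given by its name, has taken for a name from the list of things; names that differ only in an ending like _2 or _b are one class to them, and where a whole thing is asked for, a point or a joint stands for the part that bears it (a point fixed in the world has none). Each returns a list of dicts, best first, with "score" (0 to 1); they miss things now and then, are a little off and sometimes report something else, mostly with a low value. They report only what shows in the picture. A call takes as long as a camera call.
- ctrl.spot_in(camera, label): "bbox" ([centre column, centre row, width, height] in pixels, round what is visible of it).
- ctrl.place_of(camera, label): "centre" ([column, row] in pixels: a listed point, or the origin of a listed thing).
The state is a dict: "time_s": time; "qpos": joint angles; "joint_vel": joint speeds; "tau": joint torques, N m; "ee_pos": TCP position; "eef_rot": TCP orientation; "force": force on the tool from outside, world axes, zero at the start; "moment": the same for the moment, N m; "grip_width": finger opening in m.
Only numpy, scipy, OpenCV 4.12 (cv2) and the standard library are available. Lean on these libraries where they do the work, as an engineer would, in place of code of your own. Each camera call takes 0.05 s, during which the arm holds its last target. There are 200 camera calls.

### The job

The lid is on the grey spares tier but its four side clips are standing open. Flip all four clips fully down, and only then push the tier along the ledge into the teak bay by the fuse box until it sits squarely and fully home against the back board, clips still down. Leave the other things on the ledge where they are.

Things in the scene. Friction and masses are not known exactly. Their poses are not given: they have to be found in the camera images.
- case_mid (a point): grey plastic storage tier with a white snap-lock lid, loose on the ledge, 0.6 to 0.9 kg. Body 110 mm along its own x, 150 mm along its own y (+y: end away from the bay), lid 116 x 156 mm, lid top 72 mm up. Point: its centre, 36 mm up; z up. Turned up to 0.3 rad at the start. A clip hinges on each side. With all clips down it measures 129 mm (x) by 169 mm (y)
- case: the same grey tier; origin under its centre. The end and side walls are bare beside the clips and below them, and may be pushed there or on the closed clips; pushed low down (30 to 40 mm up) it slides without tipping and turns to lie flush against two spread fingers
- bay_home (a point): teak bay screwed to the ledge: back board 180 mm wide, 85 mm high, two cheeks 30 mm high. Point: where case_mid lies when the tier is fully home (36 mm up). y points out of the mouth, parallel to the tier's y when home; back board's face at y = -87 mm. 148 mm wide inside; cheeks 16 mm thick, flaring outward from y = 25 mm, ending at y = 68 mm. Turned up to 0.12 rad
- clip_near (a joint): hinge of the clip on the tier's robot side (its own -x), axis level at its own x = -62 mm, 64 mm above the ledge. Plate 56 mm wide, 5 mm thick, 40 mm hinge to edge. 0 = standing straight out level, negative = tilted up (to -0.7), 1.571 = fully down against the tier's wall (a stop); starts -0.5 to 0.4; stays where put (friction 0.035 N m)
- tab_near (a point): middle of the free edge of the -x clip, 40 mm from its hinge
- clip_far (a joint): hinge of the clip on the tier's far side (its own +x), axis level at its own x = +62 mm, 64 mm above the ledge. Plate 56 mm wide, 5 mm thick, 40 mm hinge to edge. 0 = standing straight out level, negative = tilted up (to -0.7), 1.571 = fully down against the tier's wall (a stop); starts -0.5 to 0.4; stays where put (friction 0.035 N m)
- tab_far (a point): middle of the free edge of the +x clip, 40 mm from its hinge
- clip_left (a joint): hinge of the clip on the tier's side away from the bay (its own +y), axis level at its own y = +82 mm, 64 mm above the ledge. Plate 56 mm wide, 5 mm thick, 40 mm hinge to edge. 0 = standing straight out level, negative = tilted up (to -0.7), 1.571 = fully down against the tier's wall (a stop); starts -0.5 to 0.4; stays where put (friction 0.035 N m)
- tab_left (a point): middle of the free edge of the +y clip, 40 mm from its hinge
- clip_right (a joint): hinge of the clip on the tier's side towards the bay (its own -y), axis level at its own y = -82 mm, 64 mm above the ledge. Plate 56 mm wide, 5 mm thick, 40 mm hinge to edge. 0 = standing straight out level, negative = tilted up (to -0.7), 1.571 = fully down against the tier's wall (a stop); starts -0.5 to 0.4; stays where put (friction 0.035 N m)
- tab_right (a point): middle of the free edge of the -y clip, 40 mm from its hinge
- tiers: bystander: two open plastic tiers (yellow below, green on top), stacked, 110 x 150 x 124 mm; origin under the centre
- mallet: bystander: small wooden mallet lying down, 210 mm long, head 55 x 95 x 50 mm; origin on the ledge under the middle
- torch: bystander: black torch with a sliding switch lying down, 150 mm long, 46 mm thick; origin on the ledge under the middle
- padlock: bystander: steel padlock lying flat, 92 x 60 x 22 mm; origin under the middle of its body
- carrier: bystander: white ceramic fuse carrier, 112 x 34 x 44 mm; origin under the centre
- tape: bystander: roll of black tape lying flat, 90 mm across, 19 mm high; origin under the centre
- driver: bystander: screwdriver lying down, about 200 mm long, under 40 mm thick; origin on the ledge under the middle

How it is judged:
By the outcome, as a careful person would: the job done as asked, in the order asked, and still so for the second after the job is handed in, with the robot touching nothing.
It also fails if it takes over 72 s, if anything falls off the work surface, if the arm or the gripper's body presses on something with over 40 N, if the wrist force passes 120 N, or if a joint passes its speed limit or range.

## Working session

There is one attempt and no reset: what is moved stays moved. The work goes in short steps, Python scripts to look and compute and a shell command to move; the robot and the scene stay as the last step left them, time stands still between calls to the robot, and variables do not carry over. Pictures are saved under pics/ and viewed, about 8 in all and at most 12, crops included, and the job is handed in when it is done.

```bash
ls; mkdir -p pics; cat > h.py <<'E'
import numpy as np, cv2
from station import ctrl
from scipy.spatial.transform import Rotation as R
def K(n):
    p=ctrl.camera_params(n); return 192/np.tan(np.radians(p["vertical_fov"])/2),p["cx"],p["cy"],p
def T(n,obs=None):  # world_from_camera
    p=ctrl.camera_params(n)
    if n!="wrist": return np.linalg.inv(np.array(p["camera_from_world"]))
    o=obs or ctrl.get_obs(); M=np.eye(4); M[:3,:3]=R.from_euler("xyz",o["eef_rot"]).as_matrix(); M[:3,3]=o["ee_pos"]
    return M@np.array(p["mount"])
def cloud(n,d,obs=None):
    f,cx,cy,_=K(n); v,u=np.mgrid[:384,:512]
    P=np.stack([(u-cx)/f*d,(v-cy)/f*d,d],-1); M=T(n,obs)
    return P@M[:3,:3].T+M[:3,3]
def onplane(n,px,z,obs=None):
    f,cx,cy,_=K(n); M=T(n,obs); r=M[:3,:3]@np.array([(px[0]-cx)/f,(px[1]-cy)/f,1]); c=M[:3,3]
    return c+r*(z-c[2])/r[2]
def save(img,name): cv2.imwrite("pics/"+name,cv2.cvtColor(img,cv2.COLOR_RGB2BGR))
E
python3 - <<'E'
from h import *
print(ctrl.get_obs())
for n in ("top","side"):
    i,d=ctrl.camera(n); save(i,n+"0.png"); np.save(n+"0.npy",d)
    X=cloud(n,d)
    for l,z in (("case_mid",.036),("bay_home",.036),("tab_near",.06),("tab_far",.06),("tab_left",.06),("tab_right",.06),("tiers",0),("mallet",0),("torch",0),("padlock",0),("carrier",0),("tape",0),("driver",0)):
        r=ctrl.place_of(n,l)
        if r:
            c=r[0]["centre"]; u,v=int(round(c[0])),int(round(c[1]))
            print(n,l,np.round(c),round(r[0]["score"],2),"plane",onplane(n,c,z).round(3),"depth",X[min(v,383),min(u,511)].round(3))
E
```

```text
pics
{'time_s': 0.0, 'qpos': array([-1.28158909e+00,  3.00490865e-01,  1.52158214e+00,  1.53678318e-05,
        1.32074767e+00, -6.66190883e-02]), 'joint_vel': array([-3.69623699e-04, -1.08680748e-04,  2.29596543e-05, -4.74401032e-04,
        8.76133428e-04,  7.29226727e-04]), 'tau': array([ 1.71175066e-04, -5.31809986e+01, -3.52742887e+01,  7.08244415e-02,
        2.43518804e-02, -6.75940259e-05]), 'ee_pos': array([ 0.1915006 , -0.51524169,  0.16817509]), 'eef_rot': array([-3.14149605e+00,  1.22430222e-03, -1.21497375e+00]), 'force': array([-0.13296249,  0.45654666, -0.85873592]), 'moment': array([ 0.00424933, -0.05832643, -0.03282803]), 'grip_width': 0.09401053404675819}
top tab_near [197. 230.] 0.76 plane [0.453 0.15  0.06 ] depth [0.455 0.148 0.074]
top tab_far [184. 169.] 0.5 plane [0.656 0.196 0.06 ] depth [0.666 0.206 0.002]
top tab_left [156. 206.] 0.78 plane [0.533 0.284 0.06 ] depth [0.533 0.281 0.075]
top tab_right [228. 194.] 0.58 plane [0.573 0.047 0.06 ] depth [0.572 0.048 0.072]
top tiers [377. 199.] 0.76 plane [ 0.561 -0.465  0.   ] depth [ 0.555 -0.441  0.067]
top ma
[... 795 characters left out ...]
6 ] depth [0.526 0.258 0.074]
side tab_right [242. 180.] 0.44 plane [0.579 0.042 0.06 ] depth [0.586 0.097 0.013]
side tiers [264. 335.] 0.8 plane [ 0.559 -0.466  0.   ] depth [ 0.547 -0.538  0.109]
side mallet [253. 129.] 0.81 plane [0.668 0.402 0.   ] depth [ 0.67   0.404 -0.   ]
side torch [331. 236.] 0.96 plane [ 0.802 -0.179  0.   ] depth [ 0.803 -0.177 -0.002]
side padlock [168. 249.] 0.68 plane [ 0.345 -0.154  0.   ] depth [ 0.346 -0.172  0.019]
side carrier [181. 139.] 0.89 plane [0.403 0.383 0.   ] depth [0.403 0.381 0.002]
side tape [308. 176.] 0.58 plane [0.803 0.096 0.   ] depth [ 0.803  0.098 -0.001]
side driver [243. 180.] 0.5 plane [0.59  0.111 0.   ] depth [0.589 0.09  0.018]
```

```bash
python3 - <<'E'
import cv2,numpy as np
a=cv2.imread("pics/top0.png"); b=cv2.imread("pics/side0.png")
c=np.hstack([cv2.resize(a[90:300,110:430],None,fx=1.25*1,fy=1.25),cv2.resize(b[100:362,140:400],None,fx=1.0,fy=1.0)]) if 0 else None
A=cv2.resize(a[90:290,100:420],(800,500),interpolation=cv2.INTER_CUBIC)
cv2.imwrite("pics/t0c.png",A)
E
```

```text
(no output)
```

View pics/t0c.png

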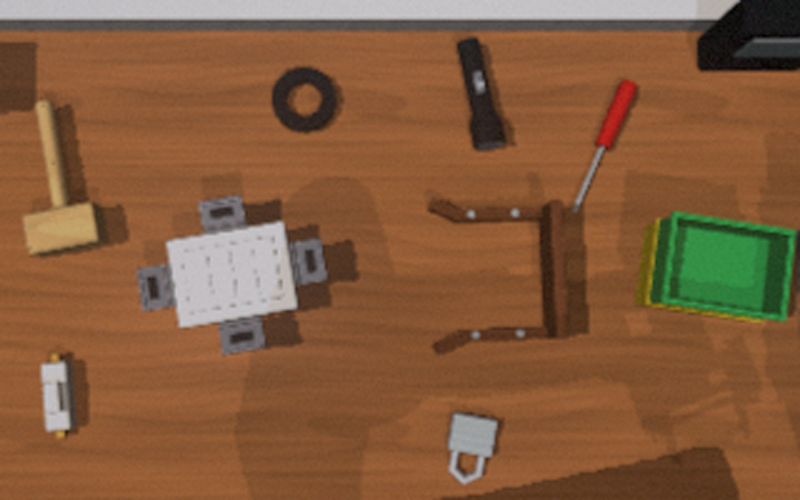

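View pics/side0.png

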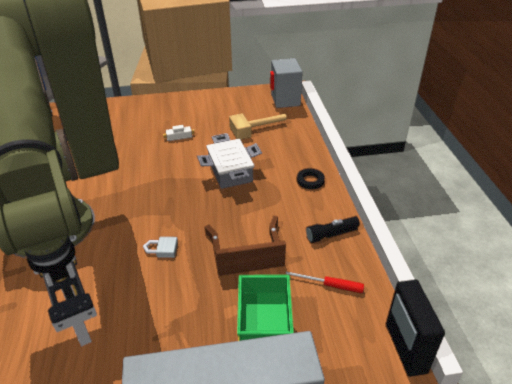

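```bash
python3 - <<'E'
from h import *
i=cv2.cvtColor(cv2.imread("pics/top0.png"),cv2.COLOR_BGR2RGB); d=np.load("top0.npy"); X=cloud("top",d)
hsv=cv2.cvtColor(i,cv2.COLOR_RGB2HSV)
def rect(m,tag):
    P=X[m]; r=cv2.minAreaRect(P[:,:2].astype(np.float32)); print(tag,m.sum(),np.round(r[0],4),np.round(r[1],4),r[2],"z",np.median(P[:,2]).round(4))
x,y,z=X[...,0],X[...,1],X[...,2]
white=(hsv[...,1]<60)&(hsv[...,2]>140)&(z>.06)&(z<.085)&(abs(x-.55)<.12)&(abs(y-.165)<.14)
n,l,s,c=cv2.connectedComponentsWithStats(white.astype(np.uint8)); rect(l==1+s[1:,4].argmax(),"lid")
box=(abs(x-.56)<.16)&(y<.0)&(y>-.36)
rect(box&(z>.07)&(z<.1),"board")
ck=box&(z>.018)&(z<.045)&(y>-.22)
n,l,s,c=cv2.connectedComponentsWithStats(ck.astype(np.uint8))
for k in range(1,n):
    if s[k,4]>10: rect(l==k,"cheek"); Q=X[l==k]; q=Q[Q[:,1]<-.13]; print(Q.min(0),Q.max(0)); print(np.polyfit(q[:,1],q[:,0],1))
# board front face fit: max y per x
B=X[box&(z>.07)&(z<.1)]
for a in np.arange(.46,.66,.02):
    q=B[abs(B[:,0]-a)<.01]
    if len(q): print(round(a,2),q[:,1].max().round(4),q[:,1].min().round(4))
E
```

```text
lid 1662 [0.5543 0.165 ] [0.1158 0.1562] 9.575620651245117 z 0.0741
board 318 [ 0.5591 -0.2614] [0.1789 0.0178] 1.5349093675613403 z 0.0854
cheek 185 [ 0.6403 -0.1584] [0.1204 0.0254] 84.3758544921875 z 0.0308
[ 0.62964978 -0.21870992  0.01802942] [ 0.65786959 -0.09886675  0.0388199 ]
[-0.03468882  0.63143978]
cheek 169 [ 0.4721 -0.1614] [0.0251 0.1183] 10.685970306396484 z 0.0309
[ 0.45039955 -0.21945122  0.02274536] [ 0.48362842 -0.10402353  0.03759441]
[-0.0552161   0.46435134]
0.46 -0.2563 -0.2707
0.48 -0.2546 -0.2716
0.5 -0.2543 -0.2688
0.52 -0.2538 -0.2689
0.54 -0.2531 -0.2694
0.56 -0.2523 -0.2703
0.58 -0.2521 -0.2668
0.6 -0.2514 -0.268
0.62 -0.2509 -0.2672
0.64 -0.2504 -0.2647
```

```bash
python3 -m inch '[0,0,0,0,0,-0.173,0, 0,0,0,0,0,-0.173,0, 0,0,0,0,0,-0.173,0, 0,0,0,0,0,-0.173,0, 0,0,0,0,0,-0.173,0, 0,0,0,0,0,-0.173,0, 0,0,0,0,0,-0.173,0, 0,0,0,0,0,-0.171,0]' 20
python3 -m inch '[2.94,-3.12,0,0,0,0,0, 2.94,-3.12,0,0,0,0,0, 2.94,-3.12,0,0,0,0,0, 2.94,-3.12,0,0,0,0,0, 2.94,-3.12,0,0,0,0,0, 2.94,-3.12,0,0,0,0,0, 2.94,-3.12,0,0,0,0,0, 2.94,-3.12,0,0,0,0,0, 2.94,-3.12,0,0,0,0,0, 2.94,-3.12,0,0,0,0,0, 2.94,-3.12,0,0,0,0,0, 2.94,-3.12,0,0,0,0,0, 2.94,-3.12,0,0,0,0,0, 2.94,-3.12,0,0,0,0,0, 2.94,-3.12,0,0,0,0,0, 2.94,-3.12,0,0,0,0,0, 0,0,0,0,0,0,0]'
cat > loc.py <<'E'
# TCP in the tier frame given its pose, + needed shift (cm, tool axes) to a local target
import sys; from h import *
cx,cy,yaw=map(float,sys.argv[1:4]); o=ctrl.get_obs(); p=o["ee_pos"]
c,s=np.cos(yaw),np.sin(yaw); d=p[:2]-[cx,cy]; print("local mm",((np.array([[c,s],[-s,c]])@d)*1e3).round(1),"z",(p[2]*1e3).round(1),"yaw",o["eef_rot"].round(3),"t",o["time_s"])
M=R.from_euler("xyz",o["eef_rot"]).as_matrix()
for a in sys.argv[4:]:
    lx,ly,z=[float(t)/1e3 for t in a.split(",")]
    print(a,"tool cm",(M.T@(np.array([cx+c*lx-s*ly,cy+s*lx+c*ly,z])-p)*100).round(2))
E
python3 loc.py 0.5543 0.165 0.167 0,-112,105
```

```text
time_s: 2.4
ee_pos: [0.1916, -0.5155, 0.1687]
eef_rot: [-3.142, 0.0, 0.173]
force: [-0.1, -0.9, 0.6]
grip_width: 0.0172
time_s: 4.53
ee_pos: [0.5731, 0.0569, 0.1682]
eef_rot: [-3.141, 0.001, 0.17]
force: [-0.6, -0.7, -0.4]
grip_width: 0.0005
local mm [   0.5 -109.7] z 168.2 yaw [-3.141e+00  1.000e-03  1.700e-01] t 4.525
0,-112,105 tool cm [-0.05  0.23  6.32]
```

```bash
python3 -m inch '[-0.05,0.23,3,0,0,0,0, 0,0,3,0,0,0,0, 0,0,0.8,0,0,0,0, 0,0,0.8,0,0,0,0, 0,0,0.8,0,0,0,0, 0,0,0.8,0,0,0,0, 0,0,0.8,0,0,0,0, 0,0,0.8,0,0,0,0, 0,0,0.8,0,0,0,0, 0,0,0.8,0,0,0,0, 0,0,0.8,0,0,0,0, 0,0,0.8,0,0,0,0, 0,0,0.8,0,0,0,0]'
python3 -m inch '[0,-0.3,0,0,0,0,0, 0,-0.3,0,0,0,0,0, 0,-0.3,0,0,0,0,0, 0,-0.3,0,0,0,0,0, 0,-0.3,0,0,0,0,0, 0,-0.3,0,0,0,0,0, 0,-0.25,0,0,0,0,0, 0,0,0,0,0,0,0]'
python3 loc.py 0.5543 0.165 0.167
```

```text
time_s: 6.15
ee_pos: [0.5725, 0.0526, 0.0204]
eef_rot: [-3.141, -0.0, 0.167]
force: [0.1, 0.9, 2.6]
grip_width: 0.0005
time_s: 7.15
ee_pos: [0.5688, 0.0731, 0.0207]
eef_rot: [-3.141, 0.0, 0.167]
force: [0.2, -2.5, -0.1]
grip_width: 0.0006
local mm [ -0.9 -93.1] z 20.7 yaw [-3.141  0.     0.167] t 7.15
```

```bash
python3 - <<'E'
from h import *
i,d=ctrl.camera("side"); save(cv2.resize(i[100:220,160:320],(800,600),interpolation=cv2.INTER_CUBIC),"s1.png")
E
```

```text
(no output)
```

View pics/s1.png

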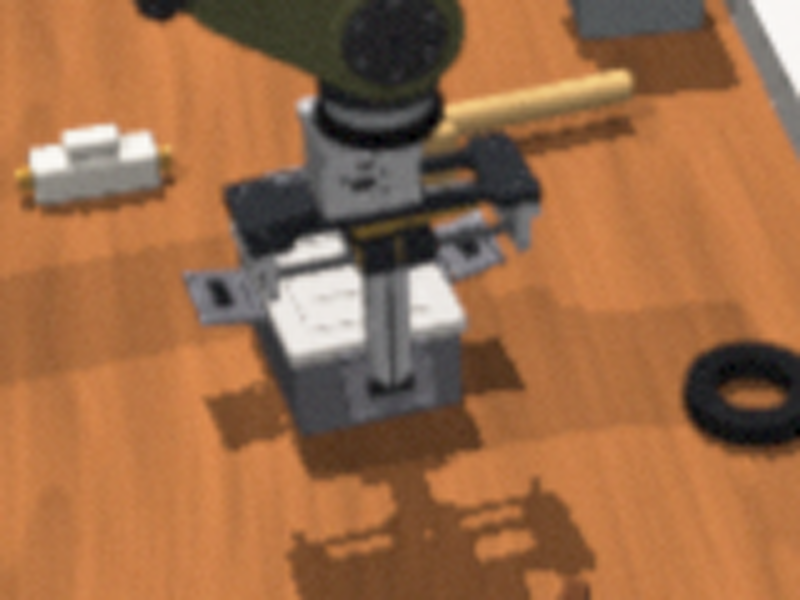

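```bash
python3 -m inch '[0,-0.2,0,0,0,0,0, 0,-0.2,0,0,0,0,0, 0,0,0,0,0,0,0]'
python3 -m inch '[0,0.5,0,0,0,0,0, 0,1.5,0,0,0,0,0, 0,0,-3,0,0,0,0, 0,0,-3,0,0,0,0, 0,0,-3,0,0,0,0]'
python3 loc.py 0.5543 0.165 0.167 -96.5,-70,112 -96.5,0,112
```

```text
time_s: 7.58
ee_pos: [0.5682, 0.0769, 0.0207]
eef_rot: [-3.141, 0.0, 0.167]
force: [-0.1, -3.0, -0.1]
grip_width: 0.0005
time_s: 8.2
ee_pos: [0.5716, 0.0562, 0.1117]
eef_rot: [-3.141, 0.0, 0.166]
force: [0.5, 0.0, -0.5]
grip_width: 0.0002
local mm [  -1.  -110.2] z 111.7 yaw [-3.141  0.     0.166] t 8.2
-96.5,-70,112 tool cm [-9.55 -4.01 -0.03]
-96.5,0,112 tool cm [ -9.55 -11.01  -0.03]
```

```bash
python3 -m inch '[-3.18,-3.8,0,0,0,0,0, -3.18,-3.8,0,0,0,0,0, -3.19,-3.8,0,0,0,0,0, 0,0,0,0,0,0,0, 0,0,1.6,0,0,0,0, 0,0,0.8,0,0,0,0, 0,0,0.8,0,0,0,0, 0,0,0.8,0,0,0,0, 0,0,0.8,0,0,0,0, 0,0,0.8,0,0,0,0, 0,0,0.8,0,0,0,0, 0,0,0.8,0,0,0,0, 0,0,0.8,0,0,0,0, 0,0,0.8,0,0,0,0, 0,0,0.4,0,0,0,0, 0,0,0,0,0,0,0]'
python3 loc.py 0.5543 0.165 0.167
python3 -m inch '[0.35,0,0,0,0,0,0, 0.35,0,0,0,0,0,0, 0.35,0,0,0,0,0,0, 0.35,0,0,0,0,0,0, 0.3,0,0,0,0,0,0, 0.25,0,0,0,0,0,0, 0,0,0,0,0,0,0]'
python3 -m inch '[0.15,0,0,0,0,0,0, 0.15,0,0,0,0,0,0, 0.15,0,0,0,0,0,0, 0,0,0,0,0,0,0]'
```

```text
time_s: 10.2
ee_pos: [0.4583, 0.1535, 0.0185]
eef_rot: [-3.142, 0.001, 0.167]
force: [0.4, 0.1, -0.3]
grip_width: 0.0005
local mm [-96.5   4.6] z 18.5 yaw [-3.142e+00  1.000e-03  1.670e-01] t 10.2
time_s: 11.08
ee_pos: [0.4779, 0.1568, 0.0187]
eef_rot: [-3.142, -0.0, 0.167]
force: [-1.1, -1.1, 0.2]
grip_width: 0.0008
time_s: 11.58
ee_pos: [0.4819, 0.1575, 0.0187]
eef_rot: [3.142, 0.001, 0.167]
force: [-4.5, -0.6, 1.8]
grip_width: 0.0003
```

```bash
python3 -m inch '[-0.5,0,0,0,0,0,0, -1.5,0,0,0,0,0,0, 0,0,-3.1,0,0,0,0, 0,0,-3.1,0,0,0,0, 0,0,-3.1,0,0,0,0, 3.2,-3.7,0,0,0,0,0, 3.2,-3.7,0,0,0,0,0, 3.0,-3.7,0,0,0,0,0, 0,0,0,0,0,0,0]'
python3 loc.py 0.5543 0.165 0.167 2,116,112
python3 - <<'E'
from h import *
i,d=ctrl.camera("top"); X=cloud("top",d); hsv=cv2.cvtColor(i,cv2.COLOR_RGB2HSV); x,y,z=np.moveaxis(X,-1,0)
w=(hsv[...,1]<60)&(hsv[...,2]>140)&(z>.06)&(z<.085)&(abs(x-.55)<.12)&(abs(y-.165)<.14)
P=X[w]; r=cv2.minAreaRect(P[:,:2].astype(np.float32)); print(len(P),r)
save(i,"top2.png")
E
```

```text
time_s: 12.7
ee_pos: [0.5371, 0.2813, 0.111]
eef_rot: [-3.141, -0.0, 0.169]
force: [-0.4, -0.3, 0.6]
grip_width: 0.0005
local mm [  2.4 117.5] z 111.0 yaw [-3.141 -0.     0.169] t 12.7
2,116,112 tool cm [-0.04  0.15 -0.1 ]
887 ((0.5758865475654602, 0.18080288171768188), (0.15163186192512512, 0.1588698774576187), 11.414335250854492)
```

```bash
python3 -m inch '[0,0,1.6,0,0,0,0, 0,0,0.8,0,0,0,0, 0,0,0.8,0,0,0,0, 0,0,0.8,0,0,0,0, 0,0,0.8,0,0,0,0, 0,0,0.8,0,0,0,0, 0,0,0.8,0,0,0,0, 0,0,0.8,0,0,0,0, 0,0,0.8,0,0,0,0, 0,0,0.8,0,0,0,0, 0,0,0.3,0,0,0,0, 0,0,0,0,0,0,0]'
python3 -m inch '[0,0.35,0,0,0,0,0, 0,0.35,0,0,0,0,0, 0,0.35,0,0,0,0,0, 0,0.35,0,0,0,0,0, 0,0.35,0,0,0,0,0, 0,0.3,0,0,0,0,0, 0,0.2,0,0,0,0,0, 0,0,0,0,0,0,0]'
python3 -m inch '[0,0.15,0,0,0,0,0, 0,0.15,0,0,0,0,0, 0,0.15,0,0,0,0,0, 0,0,0,0,0,0,0]'
python3 loc.py 0.5543 0.165 0.167
```

```text
time_s: 14.25
ee_pos: [0.5367, 0.2793, 0.0206]
eef_rot: [3.142, 0.0, 0.167]
force: [0.1, 0.5, 1.0]
grip_width: 0.0005
time_s: 15.25
ee_pos: [0.5404, 0.2568, 0.0207]
eef_rot: [3.141, 0.0, 0.167]
force: [-0.5, 3.4, 0.3]
grip_width: 0.0006
time_s: 15.75
ee_pos: [0.5412, 0.2525, 0.0208]
eef_rot: [3.141, 0.0, 0.167]
force: [-0.3, 2.7, 0.6]
grip_width: 0.0005
local mm [ 1.6 88.5] z 20.8 yaw [3.141 0.    0.167] t 15.75
```

```bash
python3 -m inch '[0,-0.5,0,0,0,0,0, 0,-1,0,0,0,0,0, 0,0,-3.1,0,0,0,0, 0,0,-3.1,0,0,0,0, 0,0,-3,0,0,0,0, 3.3,3.5,0,0,0,0,0, 3.3,3.5,0,0,0,0,0, 3.3,3.5,0,0,0,0,0, 0,0,0,0,0,0,0, 0,0,1.6,0,0,0,0, 0,0,0.8,0,0,0,0, 0,0,0.8,0,0,0,0, 0,0,0.8,0,0,0,0, 0,0,0.8,0,0,0,0, 0,0,0.8,0,0,0,0, 0,0,0.8,0,0,0,0, 0,0,0.8,0,0,0,0, 0,0,0.8,0,0,0,0, 0,0,0.8,0,0,0,0, 0,0,0.4,0,0,0,0]'
python3 loc.py 0.5543 0.165 0.167
python3 -m inch '[-0.35,0,0,0,0,0,0, -0.35,0,0,0,0,0,0, -0.35,0,0,0,0,0,0, -0.35,0,0,0,0,0,0, -0.3,0,0,0,0,0,0, -0.25,0,0,0,0,0,0, 0,0,0,0,0,0,0]'
python3 -m inch '[-0.15,0,0,0,0,0,0, -0.15,0,0,0,0,0,0, -0.15,0,0,0,0,0,0, 0,0,0,0,0,0,0]'
```

```text
time_s: 18.25
ee_pos: [0.6535, 0.1803, 0.0201]
eef_rot: [3.142, 0.001, 0.167]
force: [0.1, -0.4, 1.7]
grip_width: 0.0004
local mm [100.4  -1.4] z 20.1 yaw [3.142e+00 1.000e-03 1.670e-01] t 18.25
time_s: 19.12
ee_pos: [0.6344, 0.1771, 0.0209]
eef_rot: [3.142, 0.0, 0.167]
force: [1.1, 0.2, 1.6]
grip_width: 0.0004
time_s: 19.62
ee_pos: [0.63, 0.1764, 0.0208]
eef_rot: [-3.142, -0.0, 0.167]
force: [4.1, 1.6, 2.0]
grip_width: 0.0002
```

```bash
python3 -m inch '[0.5,0,0,0,0,0,0, 1,0,0,0,0,0,0, 0,0,-3.1,0,0,0,0, 0,0,-3.1,0,0,0,0, 0,0,-3,0,0,0,0, -3,-4.7,0,0,0,0,1, -3,-4.7,0,0,0,0,1, -3.1,-4.7,0,0,0,0,1, 0,0,0,0,0,0,1, 0,0,0,0,0,0,1]'
cat > lid.py <<'E'
from h import *
i,d=ctrl.camera("top"); X=cloud("top",d); hsv=cv2.cvtColor(i,cv2.COLOR_RGB2HSV); x,y,z=np.moveaxis(X,-1,0)
w=(hsv[...,1]<60)&(hsv[...,2]>130)&(z>.06)&(z<.085)&(abs(x-.55)<.12)&(y>-.3)&(y<.28)
n,l,s,c=cv2.connectedComponentsWithStats(w.astype(np.uint8)); P=X[l==1+s[1:,4].argmax()]; r=cv2.minAreaRect(P[:,:2].astype(np.float32)); print(len(P),np.round(r[0],4),np.round(r[1],4),r[2])
import sys; save(i,sys.argv[1]); j,e=ctrl.camera("side"); save(j,"s_"+sys.argv[1])
t=cv2.resize(i[130:280,120:340],(550,375),interpolation=cv2.INTER_CUBIC); q=cv2.resize(j[110:300,150:330],(300,316),interpolation=cv2.INTER_CUBIC)
o,_=ctrl.camera("wrist"); C=np.zeros((600,800,3),np.uint8); C[:375,:550]=t
C[284:600,500:800]=q; C[384:600,:288]=cv2.resize(o,(288,216)); save(C,"c_"+sys.argv[1])
E
python3 lid.py t3.png; python3 loc.py 0.5543 0.165 0.167
```

```text
time_s: 20.88
ee_pos: [0.5322, 0.3026, 0.1127]
eef_rot: [3.141, 0.0, 0.167]
force: [0.4, -0.8, -0.2]
grip_width: 0.0469
688 [0.5616 0.1342] [0.1172 0.1141] 10.29332447052002
local mm [  1.3 138.6] z 112.5 yaw [3.141 0.    0.165] t 21.025
```

View pics/c_t3.png

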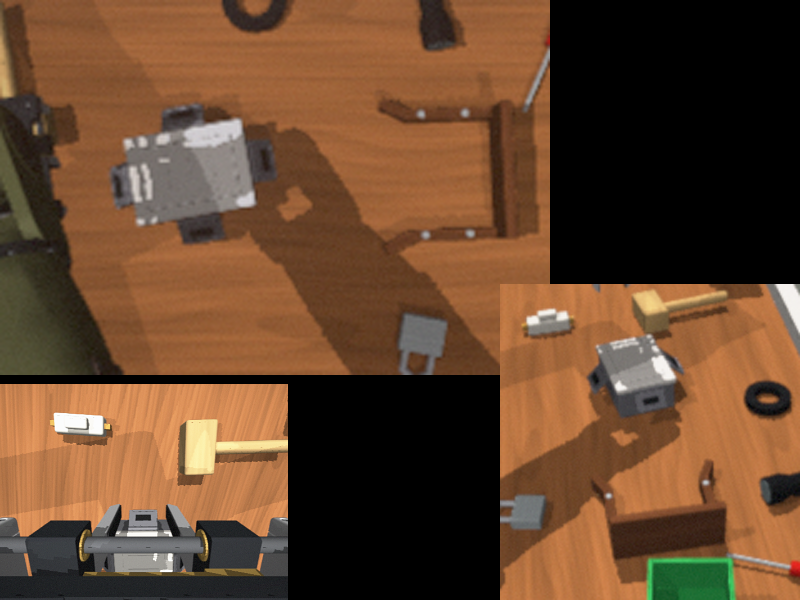

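```bash
python3 - <<'E'
from h import *
for n in ("top","side"):
    i,d=ctrl.camera(n); X=cloud(n,d)
    for l in ("tab_near","tab_far","tab_left","tab_right","case_mid"):
        r=ctrl.place_of(n,l)
        for k in r[:1]:
            c=k["centre"]; u,v=int(round(c[0])),int(round(c[1])); p=X[v,u]
            print(n,l,np.round(c),round(k["score"],2),p.round(3),onplane(n,c,.036).round(3))
    if n=="top":
        x,y,z=np.moveaxis(X,-1,0); m=(z>.012)&(z<.12)&(abs(x-.556)<.12)&(abs(y-.163)<.14)
        yaw=np.radians(9.6)
        p=X[m]; c=np.array([.5555,.163]); L=(p[:,:2]-c)@np.array([[np.cos(yaw),-np.sin(yaw)],[np.sin(yaw),np.cos(yaw)]])
        for ax,sg,nm in ((0,-1,"near"),(0,1,"far"),(1,1,"left"),(1,-1,"right")):
            o=1-ax; s=abs(L[:,o])<18; a=sg*L[s,ax]; zz=p[s,2]
            h=[(b,int(1e3*np.median(zz[abs(a-b/1e3)<.002])),(abs(a-b/1e3)<.002).sum()) for b in range(50,110,4) if (abs(a-b/1e3)<.002).sum()>2]
            print(nm,h)
E
```

```text
top tab_near [199. 226.] 0.59 [0.468 0.146 0.043] [0.467 0.148 0.036]
top tab_far [189. 174.] 0.44 [0.642 0.181 0.043] [0.642 0.181 0.036]
top tab_left [166. 204.] 0.5 [0.542 0.257 0.039] [0.542 0.259 0.036]
top tab_right [228. 193.] 0.45 [0.578 0.05  0.04 ] [0.58  0.049 0.036]
near [(50, 73, np.int64(59)), (54, 72, np.int64(58)), (58, 71, np.int64(47)), (62, 68, np.int64(21)), (66, 64, np.int64(24)), (70, 60, np.int64(21)), (74, 56, np.int64(22)), (78, 52, np.int64(21)), (82, 49, np.int64(22)), (86, 45, np.int64(22)), (90, 42, np.int64(20)), (94, 42, np.int64(3))]
far [(50, 73, np.int64(59)), (54, 72, np.int64(59)), (58, 69, np.int64(28)), (62, 69, np.int64(18)), (66, 64, np.int64(19)), (70, 59, np.int64(15)), (74, 56, np.int64(20)), (78, 52, np.int64(16)), (82, 48, np.int64(19)), (86, 43, np.int64(14)), (90, 42, np.int64(18))]
left [(50, 74, np.int64(43)), (54, 73, np.int64(40)), (58, 72, np.int64(48)), (62, 72, np.int64(39)), (66, 72, np.int64(41)), (70, 68, np.int64(20)), (74, 67, np.int64(15)), (78, 62, np.int64(17)), (82, 57, np.int64(15)), (86, 54, np.int64(18)), (90, 48, np.int64(15)), (94, 42, np.int64(13)), (98, 41, np.int64(17))]
right [(50, 74, np.int64(45)), (54, 74, np.int64(42)), (58, 75, np.int64(44)), (62, 75, np.int64(45)), (66, 74, np.int64(43)), (70, 73, np.int64(44)), (74, 72, np.int64(47)), (78, 72, np.int64(41)), (82, 73, np.int64(43)), (86, 71, np.int64(47)), (90, 67, np.int64(21)), (94, 66, np.int64(23)), (98, 61, np.int64(22)), (102, 57, np.int64(21)), (106, 52, np.int64(22))]
side tab_near [203. 170.] 0.48 [ 0.468  0.19  -0.002] [0.468 0.14  0.036]
side tab_far [255. 161.] 0.41 [0.635 0.14  0.051] [0.639 0.16  0.036]
side tab_right [242. 188.] 0.52 [0.582 0.071 0.002] [0.577 0.03  0.036]
side case_mid [231. 167.] 0.73 [0.553 0.091 0.074] [0.559 0.143 0.036]
```

```bash
python3 -m inch '[0,0,2,0,0,0,0, 0,0,2.5,0,0,0,0, 0,0,2.5,0,0,0,0, 0,0.9,2.2,0,0,0,0, 0,1.2,0,0,0,0,0, 0,1,0,0,0,0,0]'
for k in 1 2 3; do python3 loc.py 0.5543 0.165 0.167; python3 -c "
from h import *
i,d=ctrl.camera('top'); X=cloud('top',d); x,y,z=np.moveaxis(X,-1,0)
r=ctrl.place_of('top','tab_left'); print([(k['score'],k['centre']) for k in r[:1]], ctrl.get_obs()['force'].round(1))
"; break; done
python3 -m inch '[0,0.6,0,0,0,0,0, 0,0.6,0,0,0,0,0]'
python3 -m inch '[0,0.5,0,0,0,0,0, 0,0.4,0,0,0,0,0]'
python3 -m inch '[0,0.3,0,0,0,0,0, 0,0,0,0,0,0,0]'
python3 loc.py 0.5543 0.165 0.167
python3 lid.py t4.png
```

```text
time_s: 22.38
ee_pos: [0.5375, 0.2717, 0.0218]
eef_rot: [-3.141, -0.001, 0.167]
force: [0.5, 0.1, -0.2]
grip_width: 0.0374
local mm [  1.1 108. ] z 21.8 yaw [-3.141e+00 -1.000e-03  1.670e-01] t 22.375
[(0.41, [163.7, 204.2])] [-0.3  0.6  0. ]
time_s: 22.72
ee_pos: [0.539, 0.2602, 0.0211]
eef_rot: [-3.141, -0.001, 0.167]
force: [-0.3, -0.2, -0.6]
grip_width: 0.0095
time_s: 22.98
ee_pos: [0.5403, 0.2515, 0.0208]
eef_rot: [-3.141, -0.0, 0.167]
force: [0.0, 4.5, 0.3]
grip_width: 0.0
time_s: 23.22
ee_pos: [0.5409, 0.2486, 0.0208]
eef_rot: [-3.141, -0.0, 0.167]
force: [0.4, 2.5, -0.2]
grip_width: 0.0005
local mm [ 0.6 84.7] z 20.8 yaw [-3.141 -0.     0.167] t 23.225
537 [0.5646 0.1149] [0.1166 0.0819] 10.371777534484863
```

```bash
python3 - <<'E'
import cv2
j=cv2.imread("pics/s_t4.png"); cv2.imwrite("pics/s4c.png",cv2.resize(j[110:230,170:290],(600,600),interpolation=cv2.INTER_CUBIC))
E
```

```text
(no output)
```

View pics/c_t4.png

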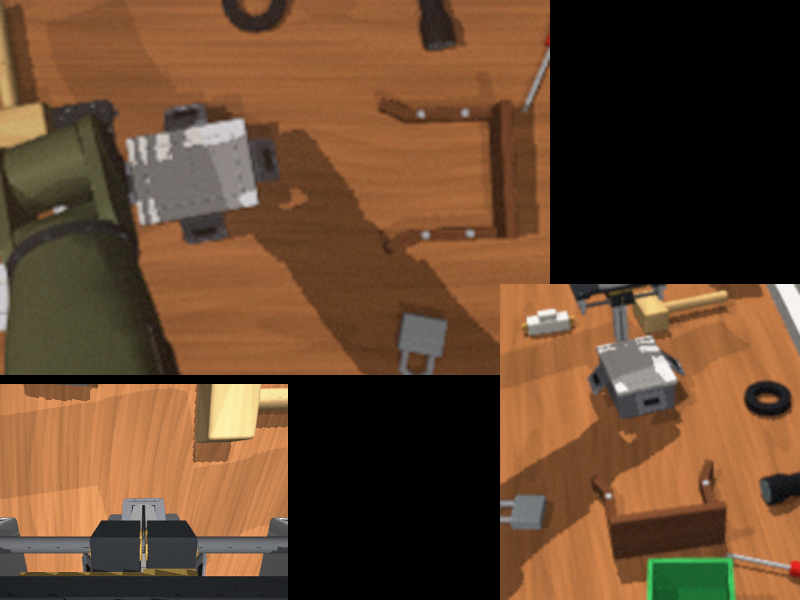

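```bash
python3 - <<'E'
from h import *
o=ctrl.get_obs(); i,d=ctrl.camera("wrist"); X=cloud("wrist",d,o); save(i,"w5.png")
M=T("wrist",o); Q=np.linalg.inv(M)@np.r_[o["ee_pos"],1]; f,cx,cy,p=K("wrist"); print("TCP px",cx+f*Q[0]/Q[2],cy+f*Q[1]/Q[2],"mount",np.array(p["mount"]).round(3).tolist())
yaw=.167; c,s=np.cos(yaw),np.sin(yaw); D=X-np.array([.5543,.165,0]); lx=c*D[...,0]+s*D[...,1]; ly=-s*D[...,0]+c*D[...,1]; z=X[...,2]
ok=d>0
for b in range(60,125,4):
    for nm,m in (("mid",abs(lx)<.008),("edge",(abs(abs(lx)-.022)<.005))):
        q=ok&m&(abs(ly-b/1e3)<.002)&(z<.1)
        if q.sum()>3: print(b,nm,q.sum(),(np.percentile(z[q],[10,50,90])*1e3).round(0))
save(cv2.resize(i[150:384,120:400],(800,600*0+668))[:600],"w5c.png")
E
```

```text
TCP px 256.1388796953862 208.85418465681767 mount [[1.0, -0.0, -0.001, -0.001], [0.0, 0.972, 0.235, -0.067], [0.001, -0.235, 0.972, -0.216], [0.0, 0.0, 0.0, 1.0]]
72 edge 43 [59. 60. 61.]
76 edge 223 [55. 57. 60.]
80 edge 207 [50. 52. 54.]
84 mid 30 [-0.  0.  1.]
84 edge 248 [ 0. 47. 49.]
88 mid 162 [ 0. 39. 42.]
88 edge 274 [ 0. 41. 44.]
92 mid 796 [38. 77. 96.]
92 edge 240 [ 0. 37. 40.]
96 mid 137 [-0.  1. 39.]
96 edge 126 [-0.  1. 38.]
100 mid 72 [-0.  1.  1.]
100 edge 91 [-0.  1.  1.]
104 mid 79 [-1.  0.  1.]
104 edge 98 [-0.  0.  1.]
108 mid 83 [-0.  1.  1.]
108 edge 109 [-0.  1.  1.]
112 mid 74 [-1.  0.  1.]
112 edge 100 [-0.  1.  2.]
116 mid 87 [-0.  0.  1.]
116 edge 109 [-0.  1.  1.]
120 mid 79 [-0.  1.  1.]
120 edge 99 [-0.  0.  1.]
124 mid 82 [-0.  1.  2.]
124 edge 108 [-0.  0.  1.]
```

View pics/w5c.png

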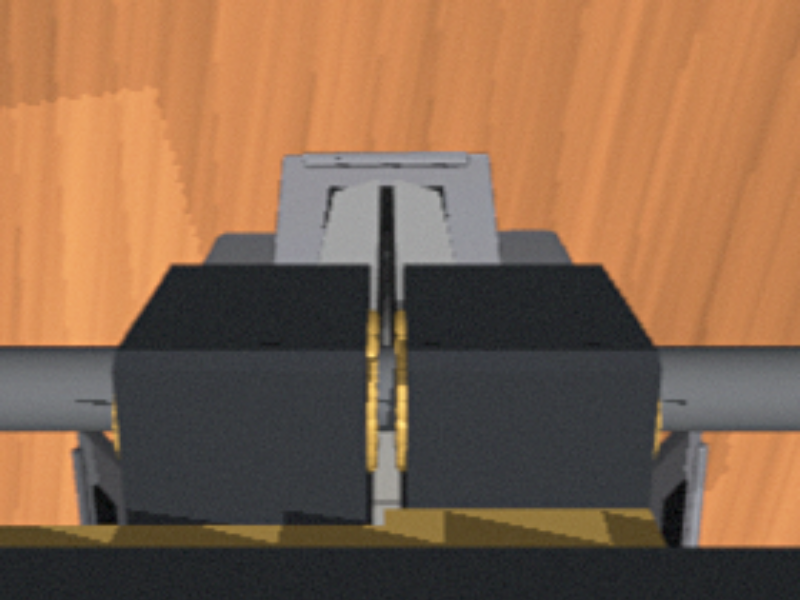

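```bash
python3 -m inch '[0,-0.3,-0.5,0,0,0,0, 0,0,-1.5,0,0,0,0, 0,0,-2.4,0,0,0,0, 0,0,-2.4,0,0,0,0, 0,0,-2.4,0,0,0,0.38, 0,-3,0,0,0,0,0.38, 0,-3,0,0,0,0,0.38, 0,0,0,0,0,0,0.38]'
cat > prof.py <<'E'
# tier pose from lid + clip profiles (bars) from the top depth
from h import *
import sys
i,d=ctrl.camera("top"); X=cloud("top",d); x,y,z=np.moveaxis(X,-1,0); save(i,sys.argv[1])
m=(z>.068)&(z<.08)&(abs(x-.556)<.1)&(y>-.3)&(y<.27)
n,l,s,c=cv2.connectedComponentsWithStats(m.astype(np.uint8)); P=X[l==1+s[1:,4].argmax()]
r=cv2.minAreaRect(P[:,:2].astype(np.float32)); a=r[2]; a-=90*round(a/90); yaw=np.radians(a); print("lid",np.round(r[0],4),np.round(r[1],4),round(yaw,3))
p=X[(z>.012)&(z<.12)&(abs(x-r[0][0])<.14)&(abs(y-r[0][1])<.16)]
L=(p[:,:2]-r[0])@np.array([[np.cos(yaw),-np.sin(yaw)],[np.sin(yaw),np.cos(yaw)]])*1e3
for ax,sg,nm,w in ((0,-1,"near",58),(0,1,"far",58),(1,1,"left",78),(1,-1,"right",78)):
    k=(abs(L[:,1-ax])<27); q=sg*L[k,ax]; zz=p[k,2]*1e3
    print(nm,[(b,int(np.median(zz[abs(q-b)<2]))) for b in range(w,w+50,4) if (abs(q-b)<2).sum()>3])
E
python3 prof.py t6.png; python3 loc.py 0.5543 0.165 0.167
```

```text
time_s: 24.42
ee_pos: [0.53, 0.312, 0.1136]
eef_rot: [-3.141, -0.001, 0.169]
force: [0.1, 0.6, -1.0]
grip_width: 0.0345
lid [0.5579 0.1487] [0.13   0.1693] 0.146
near [(58, 71), (62, 68), (66, 66), (70, 61), (74, 56), (78, 53), (82, 49), (86, 44), (90, 42)]
far [(58, 69), (62, 68), (66, 64), (70, 61), (74, 55), (78, 53), (82, 50), (86, 43), (90, 42)]
left [(78, 71), (82, 68), (86, 66), (90, 60), (94, 55), (98, 52), (102, 46), (106, 41), (110, 38)]
right [(78, 67), (82, 68), (86, 61), (90, 58), (94, 54), (98, 49), (102, 44), (106, 40), (110, 39)]
local mm [  0.6 147.8] z 113.4 yaw [ 3.141e+00 -1.000e-03  1.680e-01] t 24.475
```

```bash
sed -i 's/z>.068/z>.0712/' prof.py; python3 prof.py t7.png | head -1; python3 loc.py .558 .1487 .16 0,126,20
```

```text
lid [0.5585 0.1497] [0.1182 0.155 ] 0.175
local mm [ -1.4 163.9] z 113.3 yaw [ 3.141 -0.     0.167] t 24.525
0,126,20 tool cm [0.11 3.79 9.33]
```

```bash
python3 -m inch '[0.1,1,3,0,0,0,0.38, 0,1.2,3,0,0,0,0.38, 0,1,3.3,0,0,0,0.38, 0,0.6,0,0,0,0,0.38, 0,0.5,0,0,0,0,0.38, 0,0.5,0,0,0,0,0.38, 0,0.5,0,0,0,0,0.38, 0,0.5,0,0,0,0,0.38, 0,0.5,0,0,0,0,0.38, 0,0.4,0,0,0,0,0.38, 0,0.3,0,0,0,0,0.38, 0,0,0,0,0,0,0.38]'
python3 loc.py .5582 .149 .167
python3 -m inch '[0,0.15,0,0,0,0,0.38, 0,0.15,0,0,0,0,0.38, 0,0,0,0,0,0,0.38]'
python3 loc.py .5582 .149 .167
```

```text
time_s: 26.02
ee_pos: [0.543, 0.2417, 0.0198]
eef_rot: [3.142, 0.0, 0.167]
force: [-0.8, 2.8, 0.7]
grip_width: 0.0356
local mm [ 0.4 93.9] z 19.8 yaw [3.142 0.    0.167] t 26.025
time_s: 26.4
ee_pos: [0.5434, 0.2388, 0.0197]
eef_rot: [3.142, 0.0, 0.167]
force: [-0.1, 3.1, 0.0]
grip_width: 0.036
local mm [ 0.4 91. ] z 19.7 yaw [3.142 0.    0.167] t 26.4
```

```bash
python3 -m inch '[0,-0.5,0,0,0,0,0.38, 0,-1,0,0,0,0,0.38, 0,0,-3,0,0,0,0, 0,0,-3,0,0,0,0, 0,0,-3.2,0,0,0,0, -3.63,2.82,0,0,0,0,0, -3.63,2.82,0,0,0,0,0, -3.63,2.82,0,0,0,0,0, 0,0,3,0,0,0,0, 0,0,3,0,0,0,0, 0,0,3.2,0,0,0,0, 0,0,0,0,0,0,0]'
python3 loc.py .5582 .149 .167 -108.5,21.5,20
```

```text
time_s: 27.9
ee_pos: [0.4464, 0.1521, 0.0184]
eef_rot: [3.141, 0.004, 0.167]
force: [0.4, -0.1, 0.0]
grip_width: 0.0005
local mm [-109.7   21.6] z 18.4 yaw [3.141 0.004 0.167] t 27.9
-108.5,21.5,20 tool cm [ 0.12  0.01 -0.16]
```

```bash
python3 -m inch '[0.5,0,0,0,0,0,0, 0.5,0,0,0,0,0,0, 0.5,0,0,0,0,0,0, 0.5,0,0,0,0,0,0, 0.4,0,0,0,0,0,0, 0.3,0,0,0,0,0,0, 0.3,0,0,0,0,0,0, 0.2,0,0,0,0,0,0, 0,0,0,0,0,0,0]'
python3 loc.py .5582 .149 .167
python3 -m inch '[0.15,0,0,0,0,0,0, 0.15,0,0,0,0,0,0, 0,0,0,0,0,0,0]'
python3 loc.py .5582 .149 .167
```

```text
time_s: 29.02
ee_pos: [0.4792, 0.1574, 0.0197]
eef_rot: [3.142, 0.0, 0.167]
force: [-0.0, -1.1, -0.3]
grip_width: 0.0007
local mm [-76.5  21.4] z 19.7 yaw [3.142 0.    0.167] t 29.025
time_s: 29.4
ee_pos: [0.4815, 0.158, 0.0196]
eef_rot: [-3.141, 0.002, 0.167]
force: [-4.8, -0.1, 2.0]
grip_width: 0.0005
local mm [-74.1  21.6] z 19.6 yaw [-3.141e+00  2.000e-03  1.670e-01] t 29.4
```

```bash
python3 -m inch '[-0.5,0,0,0,0,0,0, -1,0,0,0,0,0,0, 0,0,-3,0,0,0,0.38, 0,0,-3,0,0,0,0.38, 0,0,-3.2,0,0,0,0.38, 3.03,4.9,0,0,0,0,0.38, 3.03,4.9,0,0,0,0,0.38, 3.03,4.9,0,0,0,0,0.38, 0,0,3,0,0,0,0.38, 0,0,3,0,0,0,0.38, 0,0,3.2,0,0,0,0.38, 0,0,0,0,0,0,0.38]'
python3 loc.py .5582 .149 .167 1,-128,20
python3 -m inch '[0,-0.5,0,0,0,0,0.38, 0,-0.5,0,0,0,0,0.38, 0,-0.5,0,0,0,0,0.38, 0,-0.5,0,0,0,0,0.38, 0,-0.5,0,0,0,0,0.38, 0,-0.4,0,0,0,0,0.38, 0,0,0,0,0,0,0.38]'
python3 loc.py .5582 .149 .167
```

```text
time_s: 30.9
ee_pos: [0.5798, 0.0256, 0.018]
eef_rot: [-3.141, 0.004, 0.167]
force: [0.1, 0.4, -0.5]
grip_width: 0.0354
local mm [   0.8 -125.3] z 18.0 yaw [-3.141  0.004  0.167] t 30.9
1,-128,20 tool cm [ 0.02  0.27 -0.2 ]
time_s: 31.78
ee_pos: [0.5766, 0.0545, 0.0197]
eef_rot: [-3.141, 0.0, 0.167]
force: [0.4, -1.5, 0.5]
grip_width: 0.0356
local mm [  2.4 -96.2] z 19.7 yaw [-3.141  0.     0.167] t 31.775
```

```bash
python3 -m inch '[0,-0.2,0,0,0,0,0.38, 0,-0.15,0,0,0,0,0.38, 0,-0.15,0,0,0,0,0.38, 0,0,0,0,0,0,0.38]'
python3 loc.py .5582 .149 .167
python3 -m inch '[0,0.5,0,0,0,0,0.38, 0,1,0,0,0,0,0.38, 0,0,-3,0,0,0,0, 0,0,-3,0,0,0,0, 0,0,-3.2,0,0,0,0, 3.7,-4.2,0,0,0,0,0, 3.7,-4.2,0,0,0,0,0, 3.5,-4.2,0,0,0,0,0, 0,0,3,0,0,0,0, 0,0,3,0,0,0,0, 0,0,3.2,0,0,0,0, 0,0,0,0,0,0,0]'
python3 loc.py .5582 .149 .167 110.5,22,20
```

```text
time_s: 32.28
ee_pos: [0.5758, 0.0592, 0.0197]
eef_rot: [-3.141, 0.0, 0.167]
force: [-0.1, -2.4, -0.3]
grip_width: 0.0359
local mm [  2.4 -91.4] z 19.7 yaw [-3.141  0.     0.167] t 32.275
time_s: 33.78
ee_pos: [0.6635, 0.1859, 0.0172]
eef_rot: [3.142, 0.005, 0.167]
force: [0.6, -0.1, -0.5]
grip_width: 0.0007
local mm [110.   18.9] z 17.2 yaw [3.142 0.005 0.167] t 33.775
110.5,22,20 tool cm [ 0.05 -0.31 -0.28]
```

```bash
python3 -m inch '[0,-0.35,-0.2,0,0,0,0, -0.5,0,0,0,0,0,0, -0.5,0,0,0,0,0,0, -0.5,0,0,0,0,0,0, -0.5,0,0,0,0,0,0, -0.4,0,0,0,0,0,0, -0.3,0,0,0,0,0,0, -0.25,0,0,0,0,0,0, 0,0,0,0,0,0,0]'
python3 loc.py .5582 .149 .167
python3 -m inch '[-0.15,0,0,0,0,0,0, -0.15,0,0,0,0,0,0, -0.1,0,0,0,0,0,0, 0,0,0,0,0,0,0]'
python3 loc.py .5582 .149 .167
python3 -m inch '[0.5,0,0,0,0,0,0, 1,0,0,0,0,0,0, 0,0,-3,0,0,0,0, 0,0,-3,0,0,0,0, 0,0,-3.2,0,0,0,0, -3,-4.6,0,0,0,0,0.6, -3,-4.6,0,0,0,0,0.6, -3,-4.6,0,0,0,0,0.6, 0,-1,0,0,0,0,0.6]'
python3 loc.py .5582 .149 .167
python3 prof.py t8.png; python3 - <<'E'
import cv2; from h import *
i,d=ctrl.camera("side"); save(i,"s8.png")
a=cv2.imread("pics/t8.png"); b=cv2.imread("pics/s8.png"); C=np.zeros((500,800,3),np.uint8)
C[:,:400]=cv2.resize(a[150:260,140:228],(400,500),interpolation=cv2.INTER_CUBIC); C[:,400:]=cv2.resize(b[125:225,190:270],(400,500),interpolation=cv2.INTER_CUBIC); cv2.imwrite("pics/c8.png",C)
E
```

```text
time_s: 34.9
ee_pos: [0.6351, 0.1852, 0.0217]
eef_rot: [-3.142, 0.0, 0.167]
force: [0.9, 0.1, -1.0]
grip_width: 0.0006
local mm [81.8 23. ] z 21.7 yaw [-3.142  0.     0.167] t 34.9
time_s: 35.4
ee_pos: [0.6312, 0.1846, 0.0218]
eef_rot: [-3.142, -0.0, 0.167]
force: [0.6, -0.4, 0.2]
grip_width: 0.0004
local mm [77.9 23. ] z 21.8 yaw [-3.142 -0.     0.167] t 35.4
time_s: 36.52
ee_pos: [0.5313, 0.3205, 0.1142]
eef_rot: [-3.141, -0.0, 0.17]
force: [0.7, -0.6, 0.1]
grip_width: 0.0369
local mm [  2.  173.6] z 114.2 yaw [-3.141 -0.     0.17 ] t 36.525
lid [0.5588 0.1558] [0.1181 0.1633] 0.161
near [(58, 71), (62, 67), (66, 67), (70, 62), (74, 56), (78, 54), (82, 50), (86, 45), (90, 41), (94, 43)]
far [(58, 68), (62, 68), (66, 63), (70, 59), (74, 55), (78, 52), (82, 49), (86, 43), (90, 43)]
left [(78, 69), (82, 69), (86, 62), (90, 57), (94, 54), (98, 46), (102, 38), (106, 37)]
right [(78, 71), (82, 68), (86, 63), (90, 58), (94, 52), (98, 47), (102, 39), (106, 36)]
```

View pics/c8.png

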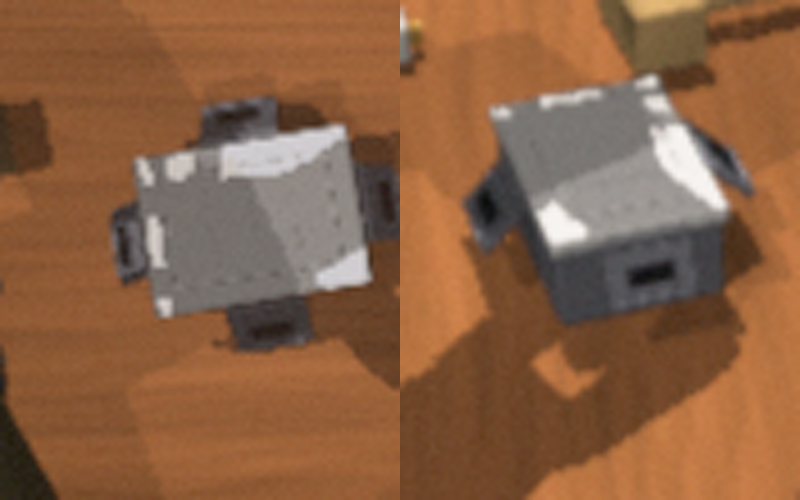

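```bash
cat > wp.py <<'E'
from h import *
import sys
cx0,cy0,yaw=.5588,.1558,.167
o=ctrl.get_obs(); i,d=ctrl.camera("wrist"); X=cloud("wrist",d,o); save(i,sys.argv[1])
c,s=np.cos(yaw),np.sin(yaw); D=X-np.array([cx0,cy0,0]); lx=c*D[...,0]+s*D[...,1]; ly=-s*D[...,0]+c*D[...,1]; z=X[...,2]
for nm,m in (("mid",abs(lx)<.012),("bars",(abs(abs(lx)-.022)<.006))):
    print(nm,[(b,int(np.percentile(z[q],80)*1e3)) for b in range(64,120,3) for q in [(d>0)&m&(abs(ly-b/1e3)<.0015)&(z<.11)&(z>.008)] if q.sum()>5])
E
python3 -m inch '[0,1,3,0,0,0,0.38, 0,1.2,3,0,0,0,0.38, 0,1,3.4,0,0,0,0.38, 0,0.8,0,0,0,0,0.38, 0,0.5,0,0,0,0,0.38, 0,0.5,0,0,0,0,0.38, 0,0.5,0,0,0,0,0.38, 0,0.5,0,0,0,0,0.38, 0,0.5,0,0,0,0,0.38, 0,0,0,0,0,0,0.38]'
python3 loc.py .5588 .1558 .167; python3 wp.py w9a.png
python3 -m inch '[0,0.4,0,0,0,0,0.38, 0,0.4,0,0,0,0,0.38, 0,0.2,0,0,0,0,0.38, 0,0,0,0,0,0,0.38]'
python3 loc.py .5588 .1558 .167; python3 wp.py w9b.png
python3 -m inch '[0,-0.8,0,0,0,0,0.38, 0,-0.8,0,0,0,0,0.38]';python3 wp.py w9c.png
python3 - <<'E'
import cv2,numpy as np
C=[cv2.resize(cv2.imread(f"pics/w9{k}.png")[150:384,130:390],(400,300)) for k in "bc"]
cv2.imwrite("pics/w9.png",np.hstack(C))
E
```

```text
time_s: 37.88
ee_pos: [0.5436, 0.2539, 0.0199]
eef_rot: [-3.141, -0.0, 0.167]
force: [0.5, 0.4, 0.7]
grip_width: 0.0357
local mm [ 1.3 99.2] z 19.9 yaw [-3.141 -0.     0.167] t 37.875
mid [(73, 72), (76, 72), (79, 68), (82, 68), (85, 66), (88, 60), (91, 56), (94, 53), (97, 50), (100, 45), (103, 38), (106, 37)]
bars [(73, 72), (76, 72), (79, 68), (82, 68), (85, 66), (88, 60), (91, 94), (94, 99), (97, 100), (100, 97), (103, 92), (106, 101), (109, 103)]
time_s: 38.42
ee_pos: [0.5452, 0.2439, 0.0197]
eef_rot: [3.141, 0.0, 0.167]
force: [0.1, 2.2, 0.6]
grip_width: 0.036
local mm [ 1.2 89.1] z 19.7 yaw [3.141 0.    0.167] t 38.425
mid [(64, 72), (67, 71), (70, 67), (73, 68), (76, 65), (79, 59), (82, 55), (85, 52), (88, 48), (91, 42), (94, 37), (97, 36)]
bars [(64, 72), (67, 72), (70, 68), (73, 68), (76, 65), (79, 60), (82, 95), (85, 100), (88, 96), (91, 94), (94, 93), (97, 102), (100, 105)]
time_s: 38.72
ee_pos: [0.5424, 0.2602, 0.0197]
eef_rot: [3.141, 0.0, 0.167]
force: [-0.0, 0.1, -0.3]
grip_width: 0.036
mid [(76, 63), (79, 59), (82, 55), (85, 52), (88, 48), (91, 41), (94, 37), (97, 36)]
bars [(76, 63), (79, 59), (82, 55), (85, 50), (88, 45), (91, 40), (94, 37), (97, 91), (100, 100), (103, 103), (106, 102), (109, 102), (112, 102), (115, 102)]
```

View pics/w9.png

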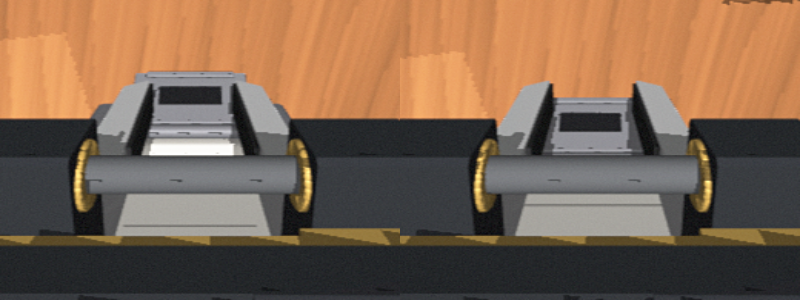

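```bash
python3 - <<'E'
from h import *
d=np.load("top0.npy"); X=cloud("top",d); yaw=.167; c,s=np.cos(yaw),np.sin(yaw); D=X-np.array([.5543,.165,0]); lx=1e3*(c*D[...,0]+s*D[...,1]); ly=1e3*(-s*D[...,0]+c*D[...,1]); z=X[...,2]*1e3
for nm,a,t,h in (("near",-lx,ly,62),("far",lx,ly,62),("left",ly,lx,82),("right",-ly,lx,82)):
    for r in range(4,44,5):
        q=(abs(a-h-r)<2.5)&(abs(t)<45)&(z>25)&(z<110)
        if q.sum()>3: print(nm,r,"t",np.percentile(t[q],[2,98]).round(0),"z mid",np.median(z[q&(abs(t)<15)]).round(0),"z side",np.median(z[q&(abs(t)>19)]).round(0) if (q&(abs(t)>19)).any() else None, "n<20mm:",((abs(a-h-r)<2.5)&(abs(t)<10)&(z<25)).sum())
f,cx,cy,p=K("wrist"); print("f wrist",f)
i=cv2.imread("pics/w9c.png")
E
```

```text
near 4 t [-26.  24.] z mid 68.0 z side 67.0 n<20mm: 0
near 9 t [-28.  25.] z mid 68.0 z side 69.0 n<20mm: 0
near 14 t [-29.  24.] z mid 70.0 z side 70.0 n<20mm: 0
near 19 t [-29.  24.] z mid 72.0 z side 70.0 n<20mm: 0
near 24 t [-27.  23.] z mid 72.0 z side 72.0 n<20mm: 0
near 29 t [-28.  24.] z mid 72.0 z side 72.0 n<20mm: 0
near 34 t [-26.  23.] z mid 75.0 z side 74.0 n<20mm: 0
near 39 t [-27.  24.] z mid 77.0 z side 76.0 n<20mm: 2
far 4 t [-28.  23.] z mid 70.0 z side 70.0 n<20mm: 0
far 9 t [-27.  26.] z mid 69.0 z side 69.0 n<20mm: 0
far 14 t [-26.  23.] z mid 72.0 z side 72.0 n<20mm: 0
far 19 t [-29.  25.] z mid 74.0 z side 74.0 n<20mm: 0
far 24 t [-28.  26.] z mid 75.0 z side 75.0 n<20mm: 0
far 29 t [-28.  23.] z mid 75.0 z side 77.0 n<20mm: 0
far 34 t [-27.  24.] z mid 79.0 z side 76.0 n<20mm: 0
far 39 t [-29.  13.] z mid 75.0 z side 76.0 n<20mm: 0
left 4 t [-25.  25.] z mid 68.0 z side 67.0 n<20mm: 0
left 9 t [-25.  25.] z mid 69.0 z side 69.0 n<20mm: 0
left 14 t [-28.  25.] z mid 71.0 z side 69.0 n<20mm: 0
left 19 t [-27.  24.] z mid 73.0 z side 70.0 n<20mm: 0
left 24 t [-25.  26.] z mid 72.0 z side 73.0 n<20mm: 0
left 29 t [-27.  25.] z mid 72.0 z side 71.0 n<20mm: 0
left 34 t [-27.  24.] z mid 75.0 z side 73.0 n<20mm: 0
left 39 t [-27.  15.] z mid 73.0 z side 70.0 n<20mm: 0
right 4 t [-25.  25.] z mid 68.0 z side 69.0 n<20mm: 0
right 9 t [-26.  26.] z mid 67.0 z side 68.0 n<20mm: 0
right 14 t [-28.  24.] z mid 68.0 z side 68.0 n<20mm: 0
right 19 t [-27.  24.] z mid 70.0 z side 71.0 n<20mm: 0
right 24 t [-26.  25.] z mid 71.0 z side 69.0 n<20mm: 0
right 29 t [-26.  26.] z mid 71.0 z side 69.0 n<20mm: 0
right 34 t [-28.  23.] z mid 71.0 z side 68.0 n<20mm: 0
right 39 t [-27.  24.] z mid 72.0 z side 72.0 n<20mm: 3
f wrist 271.8517452685654
```

```bash
python3 - <<'E'
from h import *
f,cx,cy,p=K("side"); M=np.array(p["camera_from_world"])
def pr(P):
    q=M@np.r_[P,1]; return (cx+f*q[0]/q[2],cy+f*q[1]/q[2])
for z in (.02,.03,.04,.05,.06,.1): print(z,np.round(pr([.5688+.008*.166,.0731-.008,z]),1), "crop",(np.array(pr([.5688+.001,.0651,z]))-[160,100])*5)
# finger surface in last wrist cloud (free air): z of the finger points
o=ctrl.get_obs(); i,d=ctrl.camera("wrist"); X=cloud("wrist",d,o); Rm=R.from_euler("xyz",o["eef_rot"]).as_matrix(); Tt=(X-o["ee_pos"])@Rm*1e3
tx,ty,tz=np.moveaxis(Tt,-1,0)
for lo in range(-90,10,6):
    q=(d>0)&(abs(tz-lo-3)<3)&(abs(ty)<14)&(abs(tx)<40)
    if q.sum()>5: print("tz",lo,lo+6,q.sum(),"|tx|",np.percentile(abs(tx[q]),[3,97]).round(0),"ty",np.percentile(ty[q],[3,50,97]).round(0))
E
```

```text
0.02 [238.2 185.1] crop [390.57421831 425.48857641]
0.03 [238.1 182.6] crop [390.07962762 413.11244179]
0.04 [238.  180.1] crop [389.58081098 400.6305614 ]
0.05 [237.9 177.6] crop [389.07771399 388.04157411]
0.06 [237.8 175.1] crop [388.57028134 375.34409538]
0.1 [237.4 164.7] crop [386.4960534  323.44072471]
tz -90 -84 312 |tx| [17. 30.] ty [-9. -9.  6.]
tz -84 -78 303 |tx| [17. 30.] ty [-9. -9.  6.]
tz -78 -72 257 |tx| [17. 30.] ty [-9. -9.  6.]
tz -72 -66 218 |tx| [17. 30.] ty [-9. -9.  7.]
tz -66 -60 196 |tx| [17. 30.] ty [-9. -9.  7.]
tz -60 -54 191 |tx| [17. 30.] ty [-9. -9.  7.]
tz -54 -48 172 |tx| [17. 30.] ty [-9. -9.  6.]
tz -48 -42 143 |tx| [17. 29.] ty [-9. -9.  7.]
tz -42 -36 59 |tx| [16. 24.] ty [-9. -8.  8.]
tz -24 -18 20 |tx| [ 2. 17.] ty [11. 12. 14.]
tz -18 -12 263 |tx| [ 1. 20.] ty [10. 11. 14.]
```

```bash
python3 -m inch '[0,-0.8,0,0,0,0,0.38, 0,0,1,0,0,0,0.38, 0,0,1,0,0,0,0.38, 0,0,0.6,0,0,0,0.38, 0,0.5,0,0,0,0,0.38, 0,0.5,0,0,0,0,0.38, 0,0.5,0,0,0,0,0.38, 0,0.5,0,0,0,0,0.38, 0,0.4,0,0,0,0,0.38, 0,0.4,0,0,0,0,0.38, 0,0.3,0,0,0,0,0.38, 0,0,0,0,0,0,0.38]'
python3 loc.py .5588 .1558 .167; python3 wp.py w10.png
```

```text
time_s: 40.33
ee_pos: [0.5463, 0.2369, -0.0062]
eef_rot: [3.141, 0.0, 0.167]
force: [0.8, 0.3, -0.1]
grip_width: 0.0359
local mm [ 1.2 82.1] z -6.2 yaw [3.141 0.    0.167] t 40.325
mid [(67, 67), (70, 68), (73, 62), (76, 29)]
bars [(67, 68), (70, 68), (73, 67), (76, 79), (79, 78), (82, 85), (85, 89), (88, 98), (91, 98)]
```

```bash
python3 -m inch '[0,0.15,0,0,0,0,0.38, 0,0.15,0,0,0,0,0.38, 0,0,0,0,0,0,0.38]'
python3 -m inch '[0,-0.5,0,0,0,0,0.38, 0,-1,0,0,0,0,0, 0,0,-3.3,0,0,0,0, 0,0,-3.3,0,0,0,0, -3.67,3.65,0,0,0,0,0, -3.67,3.65,0,0,0,0,0, -3.67,3.65,0,0,0,0,0, 0,0,3.3,0,0,0,0, 0,0,3.3,0,0,0,0, 0.4,0,0,0,0,0,0, 0.5,0,0,0,0,0,0, 0.5,0,0,0,0,0,0, 0.5,0,0,0,0,0,0, 0.5,0,0,0,0,0,0, 0.4,0,0,0,0,0,0, 0.3,0,0,0,0,0,0, 0,0,0,0,0,0,0]'
python3 loc.py .5588 .1558 .167
python3 -m inch '[0.2,0,0,0,0,0,0, 0.15,0,0,0,0,0,0, 0,0,0,0,0,0,0]'
```

```text
time_s: 40.75
ee_pos: [0.5468, 0.2343, -0.0062]
eef_rot: [-3.141, -0.0, 0.167]
force: [-1.5, 4.0, -0.3]
grip_width: 0.0358
time_s: 42.88
ee_pos: [0.4849, 0.1279, -0.0062]
eef_rot: [-3.142, -0.001, 0.167]
force: [-0.5, -1.1, -0.2]
grip_width: 0.0003
local mm [-77.5 -15.2] z -6.2 yaw [-3.142e+00 -1.000e-03  1.670e-01] t 42.875
time_s: 43.25
ee_pos: [0.4876, 0.1285, -0.0063]
eef_rot: [-3.142, 0.001, 0.167]
force: [-5.3, -1.0, 2.4]
grip_width: 0.0002
```

```bash
python3 -m inch '[-0.5,0,0,0,0,0,0, -1,0,0,0,0,0,0, 0,0,-3.3,0,0,0,0.2, 0,0,-3.3,0,0,0,0.2, 3.03,4.07,0,0,0,0,0.2, 3.03,4.07,0,0,0,0,0.2, 3.03,4.07,0,0,0,0,0.2, 0,0,3.3,0,0,0,0.2, 0,0,3.3,0,0,0,0.2, 0,-0.5,0,0,0,0,0.2, 0,-0.5,0,0,0,0,0.2, 0,-0.5,0,0,0,0,0.2, 0,-0.5,0,0,0,0,0.2, 0,-0.5,0,0,0,0,0.2, 0,-0.4,0,0,0,0,0.2, 0,-0.3,0,0,0,0,0.2, 0,0,0,0,0,0,0.2]'
python3 loc.py .5588 .1558 .167
python3 -m inch '[0,-0.2,0,0,0,0,0.2, 0,-0.2,0,0,0,0,0.2, 0,0,0,0,0,0,0.2]'
```

```text
time_s: 45.38
ee_pos: [0.5778, 0.0524, -0.0061]
eef_rot: [-3.141, -0.0, 0.167]
force: [-0.3, -0.8, 1.1]
grip_width: 0.019
local mm [   1.6 -105.1] z -6.1 yaw [-3.141 -0.     0.167] t 45.375
time_s: 45.75
ee_pos: [0.5772, 0.0561, -0.0061]
eef_rot: [3.142, -0.0, 0.167]
force: [0.1, -4.0, 2.2]
grip_width: 0.0185
```

```bash
python3 -m inch '[0,0.5,0,0,0,0,0.2, 0,1,0,0,0,0,0, 0,0,-3.3,0,0,0,0, 0,0,-3.3,0,0,0,0, 3.62,-3.55,0,0,0,0,0, 3.62,-3.55,0,0,0,0,0, 3.62,-3.55,0,0,0,0,0, 0,0,3.3,0,0,0,0, 0,0,3.3,0,0,0,0, -0.5,0,0,0,0,0,0, -0.5,0,0,0,0,0,0, -0.5,0,0,0,0,0,0, -0.5,0,0,0,0,0,0, -0.5,0,0,0,0,0,0, -0.4,0,0,0,0,0,0, -0.2,0,0,0,0,0,0, 0,0,0,0,0,0,0]'
python3 loc.py .5588 .1558 .167
python3 -m inch '[-0.2,0,0,0,0,0,0, -0.15,0,0,0,0,0,0, 0,0,0,0,0,0,0]'
```

```text
time_s: 47.88
ee_pos: [0.6382, 0.1593, -0.0062]
eef_rot: [-3.142, 0.0, 0.167]
force: [0.0, 0.2, 0.4]
grip_width: 0.0006
local mm [78.9 -9.7] z -6.2 yaw [-3.142  0.     0.167] t 47.875
time_s: 48.25
ee_pos: [0.6349, 0.1587, -0.0062]
eef_rot: [3.142, -0.0, 0.167]
force: [1.8, 0.4, -1.6]
grip_width: 0.0002
```

```bash
python3 -m inch '[-0.2,0,0,0,0,0,0, 0,0,0,0,0,0,0]'
python3 -m inch '[0.5,0,0,0,0,0,0, 1,0,0,0,0,0,0, 0,0,-3.3,0,0,0,0.38, 0,0,-3.3,0,0,0,0.38, -2.9,-4.8,0,0,0,0,0.38, -2.9,-4.8,0,0,0,0,0.38, -2.95,-4.8,0,0,0,0,0.38, 0,0,0,0,0,0,0.38]'
python3 prof.py t11.png; python3 loc.py .5588 .1558 .167
```

```text
time_s: 48.5
ee_pos: [0.6328, 0.1584, -0.0063]
eef_rot: [3.142, 0.0, 0.167]
force: [2.0, 0.2, -1.6]
grip_width: 0.0004
time_s: 49.5
ee_pos: [0.5359, 0.2911, 0.0601]
eef_rot: [-3.141, 0.0, 0.171]
force: [0.2, -0.6, 0.3]
grip_width: 0.0356
lid [0.5562 0.1476] [0.1204 0.1594] 0.119
near [(58, 71), (62, 68), (66, 49)]
far [(58, 68), (62, 68)]
left [(78, 69), (82, 68), (86, 65)]
right [(78, 71), (82, 67), (86, 47)]
local mm [  1.  135.6] z 60.1 yaw [-3.142 -0.     0.169] t 49.55
```

```bash
python3 -m inch '[0,0,0,0,0,0.137,0.42, 1.55,0,0,0,0,0,0.42, 0,1,3.3,0,0,0,0.42, 0,0.96,3.3,0,0,0,0.42, 0,0,0,0,0,0,0.42]'
python3 loc.py .556 -.1655 .033
python3 -m inch '[0,1.4,0,0,0,0,0.42, 0,1.2,0,0,0,0,0.42, -0.04,1.0,0,0,0,0,0.42, -0.04,1.0,0,0,0,0,0.42, -0.04,1.0,0,0,0,0,0.42, -0.04,1.0,0,0,0,0,0.42, -0.04,1.0,0,0,0,0,0.42, -0.04,1.0,0,0,0,0,0.42, -0.04,1.2,0,0,0,0,0.42, -0.04,1.2,0,0,0,0,0.42, -0.04,1.2,0,0,0,0,0.42, -0.04,1.2,0,0,0,0,0.42]'
python3 loc.py .556 -.1655 .033; python3 prof.py t12.png
```

```text
time_s: 50.18
ee_pos: [0.5533, 0.2673, -0.0084]
eef_rot: [3.14, 0.004, 0.028]
force: [0.2, 0.3, 0.3]
grip_width: 0.0397
local mm [ 11.6 432.7] z -8.4 yaw [3.14  0.004 0.028] t 50.175
time_s: 51.68
ee_pos: [0.5544, 0.1353, -0.0049]
eef_rot: [-3.14, -0.002, 0.03]
force: [-0.6, 7.6, 3.8]
grip_width: 0.0395
local mm [  8.3 300.7] z -4.9 yaw [-3.14e+00 -2.00e-03  3.00e-02] t 51.675
lid [0.555  0.0289] [0.1194 0.133 ] 0.115
near [(58, 69), (62, 67), (66, 46)]
far [(58, 70), (62, 68), (66, 65)]
left []
right []
```

```bash
python3 -m inch '[-0.07,1.2,0,0,0,0,0.42, -0.07,1.2,0,0,0,0,0.42, -0.07,1.2,0,0,0,0,0.42, -0.07,1.2,0,0,0,0,0.42, -0.07,1.2,0,0,0,0,0.42, -0.07,1.2,0,0,0,0,0.42, -0.07,1.2,0,0,0,0,0.42, -0.07,1.2,0,0,0,0,0.42]'
python3 loc.py .556 -.1655 .033; python3 prof.py t13.png; python3 - <<'E'
from h import *
i,d=ctrl.camera("side"); save(i,"s13.png"); save(cv2.resize(i[140:300,160:320],(600,600),interpolation=cv2.INTER_CUBIC),"s13c.png")
E
```

```text
time_s: 52.72
ee_pos: [0.5515, 0.0392, -0.0053]
eef_rot: [-3.141, -0.002, 0.03]
force: [-0.1, 6.5, 4.5]
grip_width: 0.0392
local mm [  2.2 204.8] z -5.3 yaw [-3.141e+00 -2.000e-03  3.000e-02] t 52.725
lid [ 0.5534 -0.0715] [0.1145 0.1203] 0.148
near [(58, 70), (62, 68), (66, 58), (98, 31), (102, 30)]
far [(58, 68), (62, 68), (66, 65)]
left []
right []
```

View pics/s13c.png

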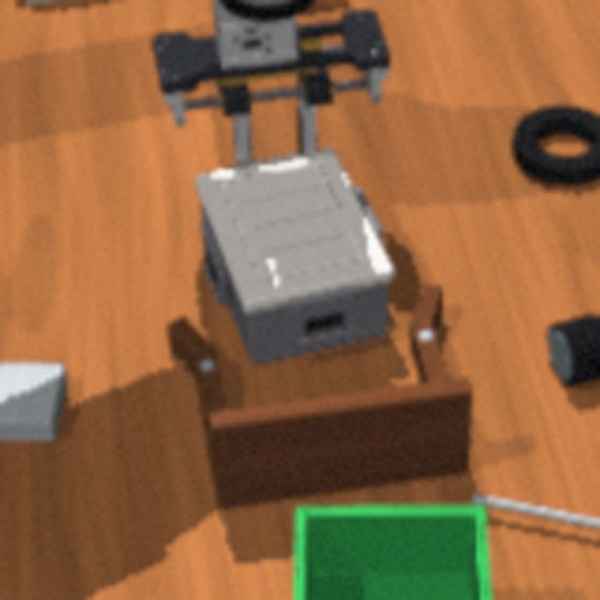

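```bash
python3 -m inch '[0,-0.6,0,0,0,0,0, 0.4,-0.4,0,0,0,0,0, 0,0,0,0,0,0,0, 0,0,0,0,0,0,0, 0,0.8,0,0,0,0,0, 0,0.8,0,0,0,0,0, 0,0.8,0,0,0,0,0, 0,0.8,0,0,0,0,0, 0,0.8,0,0,0,0,0]'
python3 loc.py .556 -.1655 .033; python3 - <<'E'
from h import *
i,d=ctrl.camera("top"); X=cloud("top",d); x,y,z=np.moveaxis(X,-1,0)
# fit side edges of the lid: z>.0705
m=(z>.0705)&(z<.08)&(abs(x-.556)<.09)&(y>-.24)&(y<.0); P=X[m]
e=[[],[]]
for b in np.arange(-.2,-.02,.006):
    q=P[abs(P[:,1]-b)<.003]
    if len(q)>10 and np.ptp(q[:,0])>.1: e[0].append((b,q[:,0].min())); e[1].append((b,q[:,0].max()))
for k in e:
    k=np.array(k); print(len(k),k[:,0].min(),k[:,0].max(),"yaw",-np.polyfit(k[:,0],k[:,1],1)[0].round(3),"x mean",k[:,1].mean().round(4))
print("front y",[ (round(a,2),P[abs(P[:,0]-a)<.004][:,1].min().round(4)) for a in (.51,.53,.55,.57,.59)])
E
```

```text
time_s: 53.95
ee_pos: [0.5559, 0.0086, -0.0063]
eef_rot: [-3.142, -0.0, 0.03]
force: [0.9, 4.4, -0.3]
grip_width: 0.0004
local mm [  5.6 174. ] z -6.3 yaw [-3.142 -0.     0.03 ] t 53.95
18 -0.16399999999999998 -0.06199999999999989 yaw 0.098 x mean 0.4919
18 -0.16399999999999998 -0.06199999999999989 yaw 0.023 x mean 0.6051
front y [(0.51, np.float64(-0.1666)), (0.53, np.float64(-0.1667)), (0.55, np.float64(-0.1641)), (0.57, np.float64(-0.1673)), (0.59, np.float64(-0.161))]
```

```bash
python3 -m inch '[0,-0.6,0,0,0,0,0.32, -1.1,0,0,0,0,0,0.32, 0,0,0,0,0,0,0.32, 0,0.8,0,0,0,0,0.32, 0.05,1,0,0,0,0,0.32, 0.05,1,0,0,0,0,0.32, 0.05,1,0,0,0,0,0.32, 0.05,1,0,0,0,0,0.32, 0.05,1,0,0,0,0,0.32, 0.05,0.8,0,0,0,0,0.32]'
python3 loc.py .556 -.1655 .033; cat > ed.py <<'E'
from h import *
i,d=ctrl.camera("top"); save(i,"tlast.png"); X=cloud("top",d); x,y,z=np.moveaxis(X,-1,0)
m=(z>.0705)&(z<.079)&(abs(x-.556)<.09)&(y>-.248)&(y<.0); P=X[m]
e=[[],[]]
for b in np.arange(-.24,-.02,.006):
    q=P[abs(P[:,1]-b)<.003]
    if len(q)>10 and np.ptp(q[:,0])>.105 and np.ptp(q[:,0])<.125: e[0].append((b,q[:,0].min())); e[1].append((b,q[:,0].max()))
for k in e:
    k=np.array(k); print(len(k),k[:,0].min().round(3),k[:,0].max().round(3),"yaw",-np.polyfit(k[:,0],k[:,1],1)[0].round(3),"x mean",k[:,1].mean().round(4))
print("front/back y",[ (round(a,2),P[abs(P[:,0]-a)<.004][:,1].min().round(4),P[abs(P[:,0]-a)<.004][:,1].max().round(4)) for a in (.51,.53,.55,.57,.59)])
E
python3 ed.py
```

```text
time_s: 55.25
ee_pos: [0.55, -0.0517, -0.0061]
eef_rot: [-3.141, -0.001, 0.029]
force: [-0.4, 6.0, 3.3]
grip_width: 0.03
local mm [ -2.3 114. ] z -6.1 yaw [-3.141e+00 -1.000e-03  2.900e-02] t 55.25
13 -0.222 -0.144 yaw 0.095 x mean 0.4906
13 -0.222 -0.144 yaw -0.025 x mean 0.6045
front/back y [(0.51, np.float64(-0.2256), np.float64(-0.0983)), (0.53, np.float64(-0.2292), np.float64(-0.1337)), (0.55, np.float64(-0.2296), np.float64(-0.1374)), (0.57, np.float64(-0.2233), np.float64(-0.1409)), (0.59, np.float64(-0.2205), np.float64(-0.1444))]
```

```bash
python3 -m inch '[0.2,0.5,0,0,0,0,0.32, 0.2,0.5,0,0,0,0,0.32, 0.15,0.5,0,0,0,0,0.32, 0.1,0.4,0,0,0,0,0.32, 0,0.2,0,0,0,0,0.32, 0,0,0,0,0,0,0.32]'
python3 loc.py .556 -.1655 .033
python3 -m inch '[0,0.2,0,0,0,0,0.32, 0,0.2,0,0,0,0,0.32, 0,0,0,0,0,0,0.32]'
python3 loc.py .556 -.1655 .033
```

```text
time_s: 56.05
ee_pos: [0.5567, -0.0721, -0.0062]
eef_rot: [-3.141, 0.0, 0.029]
force: [-0.7, 3.3, 3.1]
grip_width: 0.03
local mm [ 3.7 93.3] z -6.2 yaw [-3.141  0.     0.029] t 56.05
time_s: 56.42
ee_pos: [0.5565, -0.074, -0.0063]
eef_rot: [-3.138, 0.001, 0.03]
force: [-2.8, 18.5, 5.5]
grip_width: 0.0301
local mm [ 3.6 91.5] z -6.3 yaw [-3.138e+00  1.000e-03  3.000e-02] t 56.425
```

```bash
python3 -m inch '[0,-0.5,0,0,0,0,0.32, 0,-3,0,0,0,0,0.32, 0,-4,0,0,0,0,0.32, 0,-5,-3,0,0,0,0.32, 0,-5,-3,0,0,0,0.32, 0,-4,-4,0,0,0,0.32, 0,0,-4,0,0,0,0.32, 0,0,0,0,0,0,0.32]'
python3 ed.py; python3 - <<'E'
from h import *
i,d=ctrl.camera("side"); a=cv2.cvtColor(cv2.imread("pics/tlast.png"),cv2.COLOR_BGR2RGB)
save(np.hstack([cv2.resize(a[150:260,240:340],(400,440),interpolation=cv2.INTER_CUBIC),cv2.resize(i[170:290,195:305],(400,440),interpolation=cv2.INTER_CUBIC)]),"f.png")
X=cloud("top",ctrl.camera("top")[1]); x,y,z=np.moveaxis(X,-1,0)
m=(z>.0705)&(z<.079)&(abs(x-.556)<.075)&(y>-.2505)&(y<-.05); r=cv2.minAreaRect(X[m][:,:2].astype(np.float32)); print(r)
b=X[(z>.081)&(z<.1)&(abs(x-.556)<.12)&(y<-.23)&(y>-.3)]; print("board",cv2.minAreaRect(b[:,:2].astype(np.float32)))
p=X[(z>.012)&(z<.07)&(abs(x-r[0][0])<.14)&(y>-.25)&(y<0.02)]; yaw=.033; L=(p[:,:2]-r[0])@np.array([[np.cos(yaw),-np.sin(yaw)],[np.sin(yaw),np.cos(yaw)]])*1e3
for nm,a,t in (("near",-L[:,0],L[:,1]),("far",L[:,0],L[:,1]),("left",L[:,1],L[:,0])):
    print(nm,[(k,int(1e3*np.median(p[q,2]))) for k in range(60,115,4) for q in [(abs(a-k)<2)&(abs(t)<26)] if q.sum()>3])
print(ctrl.get_obs()["time_s"])
E
```

```text
time_s: 57.42
ee_pos: [0.5519, 0.1393, 0.1366]
eef_rot: [-3.141, -0.005, 0.031]
force: [-0.2, 0.3, -1.1]
grip_width: 0.0299
26 -0.24 -0.09 yaw 0.013 x mean 0.4952
26 -0.24 -0.09 yaw 0.021 x mean 0.609
front/back y [(0.51, np.float64(-0.2448), np.float64(-0.0949)), (0.53, np.float64(-0.245), np.float64(-0.0917)), (0.55, np.float64(-0.2454), np.float64(-0.0918)), (0.57, np.float64(-0.2461), np.float64(-0.0921)), (0.59, np.float64(-0.243), np.float64(-0.0921))]
((0.5519700050354004, -0.16726723313331604), (0.1638554185628891, 0.12424883991479874), 88.92337799072266)
board ((0.5590216517448425, -0.26073798537254333), (0.178678959608078, 0.016979604959487915), 1.4502031803131104)
near [(60, 66), (64, 65), (72, 30), (76, 31), (80, 31), (84, 30)]
far [(60, 67), (64, 68), (80, 29), (84, 31), (88, 30), (92, 31)]
left [(76, 67), (80, 68), (84, 48)]
57.575
```

View pics/f.png

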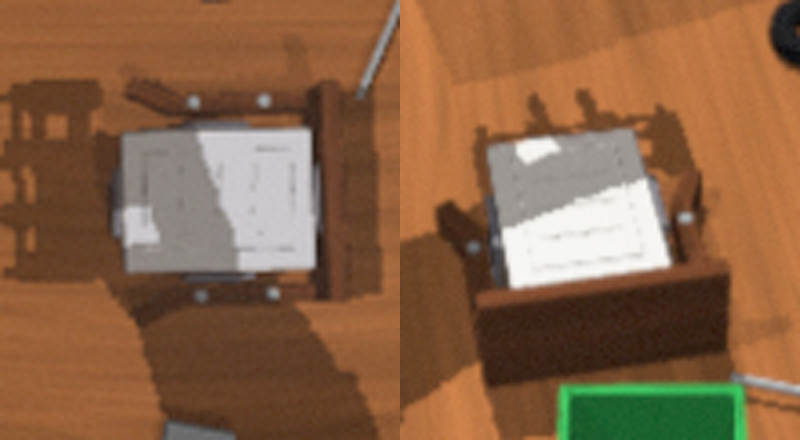

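```bash
python3 -c "
from h import *
print(ctrl.hand_in(), ctrl.get_obs()['time_s'])"
```

```text
the job is handed in; nothing more can be done
the job is handed in; nothing more can be done
```

All four clips are down and the grey tier is pushed home against the back board. I handed in at about 57.6 s of robot time, under the 72 s limit. No verdict is reported.

**Last checks** (top camera depth and pictures, gripper clear)
- **Clips:** near, far and left measured flat against the walls. The right one is hidden by the board. It was down before the push. The lid's front edge is about 7 mm from the board face, which only fits if it is closed.
- **Depth:** the last push ran into the board at 18.5 N. The tier sits about 2 mm deeper than `bay_home`, as expected when it touches the board.
- **Squareness:** tier yaw is about 0.017 rad, against 0.025 to 0.033 for the bay.
- **Sideways:** the tier is about 4 mm towards the robot from the bay's centre line, with roughly 5 mm to spare on that side.

**What went wrong or disagreed**
- **Short fingers:** my first two rounds of flips left the clips only about 45° to 52° down. The depth images showed the fingers ending about 37 mm short of the stated TCP. I lowered the tool to match, with no contact with the ledge, and all four clips then went down.
- **Tier moved early:** those failed rounds slid the tier about 10 mm while its clips were still open. It stayed far from the bay, and the push into it came only after all four clips were down.
- **Misaligned push:** on the way in the tier did not line up with the fingers at first. I corrected it with one off-centre push at the bay mouth.
- **Other things on the ledge:** I did not re-measure them. No move went near them, and those visible in the last picture look undisturbed.

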